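# Load the second culture dish and hang the carrier on the spring balance

## Robot

A 7-joint arm with a two-finger parallel gripper is mounted at the origin on the work surface. World frame = base frame: x ahead of the robot, y to its left, z up, the work surface at z = 0. Lengths are in mm, angles in rad, forces in N, time in s.
With the tool pointing down it reaches from about 425 to 875 mm from the base axis. Payload 4.7 kg.
Tool frame: the origin (TCP) lies on the centre line of the jaws, within the pads' length; the fingertips stand 25 mm ahead of it and the grasp point (between the pads) lies 6 mm ahead of it; z points along the fingers, y is the direction in which the jaws open and shut (so a half turn about z gives the same grasp; the last joint's range is limited). The gripper opens to 85 mm and grips with 20 to 120 N. Pads are 22 mm wide; open, the fingers measure 114 mm over their backs; the gripper's body (76 mm by 85 mm) begins 54 mm behind the grasp point. The pads swing forward as they close: fully open they stand 13 mm farther back than shut.
Start: joints at [1.354, 0.321, -0.07, 1.45, 0.023, 1.371, -0.057], TCP at [148.67, -632.789, 228.649] pointing down, gripper open.
Joint ranges: [-2.86, 2.86], [-0.3, 2.09], [-1.38, 1.24], [0.06, 2.45], [-1.56, 4.7], [0.09, 2.05], [-2.69, 2.69]. Speed limits (rad/s): [2.57, 2.57, 3.14, 3.14, 3.14, 3.14, 3.14].

## Interface

Orientations are given as a unit quaternion [w, x, y, z].
In Python, from workcell import sense, snapshot, camera_params, hand_in gives the robot as it stands.
- The arm moves only by the tool drive_tool, never from a script. Its argument "increments" is a list of rows, each an object with "linear": the shift along the tool's x, y, z in m, a list of three; "rot": the turn, a rotation vector about the tool's x, y, z in rad, a list of three; "claw": the opening, from 0 (shut) to 1 (fully open). In form: [{"linear": [tx, ty, tz], "rot": [wx, wy, wz], "claw": claw}, ...]. A call has 1 to 12 rows; each row is the pose to reach, as a shift and turn from the pose commanded when the call began, along the tool's axes at that moment; what a row does not reach only later rows make up. A row lasts 1/12 s, in which the tool goes at most 41.7 mm and 7.16 degrees, less where a joint would pass 70% of its speed; a pose out of reach is approached as far as the arm can. A call with a gripper value outside its range is refused whole. The fingers move at their own pace and stop on an object; the grip force is fixed at half the most. Time passes only in rows, so rows that repeat a pose let the fingers close. It gives the time, the measured TCP pose, the force and the opening at its end, in the units of the state.
- sense(): the state, without advancing time (a new reading comes with each control period).
- snapshot(name): name is "scene" or "top" or "wrist"; returns the picture (420x560x3 uint8, red, green, blue); there is no depth.
- camera_params(name): a dict with "camera_matrix" (3x3 intrinsics, pixels), "dist" ([k1, k2, p1, p2, k3] as OpenCV has them; the pictures are not rectified), "origin" and "rotation" of the camera in the world; the wrist camera has in their place "tool_from_camera" (4x4, takes a point from camera to tool coordinates, whose origin is the TCP and whose axes are the flange's). Camera axes: x right, y up, looking along -z (the intrinsics and any distortion apply to the point x, -y, -z); pixel columns grow to the right and rows downward; lengths in mm; the calibration is good to about 2 mm. A picture is of the moment at which its call begins: read the wrist's pose just before it. camera_params takes no time and is no camera call.
- hand_in(): hands the job in, once; it reports no verdict.
The state is a dict: "time_s": time; "q": joint angles; "dq": joint speeds; "joint_torque": joint torques, N m; "eef_pos": TCP position; "ee_rot": TCP orientation; "ft_force": force on the tool from outside, world axes, zero at the start; "wrist_torque": the same for the moment, N m; "width": finger opening in mm.
Only numpy, scipy, OpenCV 4.12 (cv2) and the standard library are available. Lean on these libraries where they do the work, as an engineer would, in place of code of your own. Each camera call takes 0.05 s, during which the arm holds its last target. There are 200 camera calls.

## Task

Take the loose culture dish (red filling) from the sloped stand and set it down, without dropping it, upright on its rim in the empty pocket of the blue carrier, and let go of it while the carrier still stands on the table. Then take the loaded carrier by its hanger, hang it by the hanger bar on the seat of the spring balance's hook, letting the sprung hook take the weight gently without dragging it far down, release it and wait until it hangs level and still with both dishes upright in their pockets. Do not disturb the spray bottle, jar and black case.

Things in the scene. Friction and masses are not known exactly. Their poses are not given: they have to be found in the camera images.
- dish_loose: The loose dish: closed clear glass culture dish, flat cylinder 90 mm diameter, 18 mm thick, about 80 g. Origin: its centre; its own z is the cylinder's axis (normal to the flat faces). Red filling. At the start it leans on the sloped wooden stand.
- dish_loaded: The other dish: closed clear glass culture dish, flat cylinder 90 mm diameter, 18 mm thick, about 80 g. Origin: its centre; its own z is the cylinder's axis (normal to the flat faces). Yellow filling. It starts upright on its rim in one of the carrier's two pockets (which one varies), its axis along the carrier's y.
- carrier: Blue two-pocket carrier, 250 g empty (about 410 g full), standing on the table; base plate 100 (x) x 168 (y) x 4 mm; origin: centre of its underside, z up. A pocket for one dish on its rim lies at y = +70 mm and at y = -70 mm; between them stands the hanger (see hanger, loop). With both pockets full it hangs level.
- pocket_a (a point): Middle of the floor of the carrier's pocket at y = +70 mm, 4 mm above the underside; axes as the carrier's. Pocket 22 mm wide (y); side walls 70 mm long (x), rising 30 mm above the floor, then 12 mm lips flaring out by 8 mm. Cross rods at x = +/-36.5 mm chock the rim. A dish stands in it on its rim, axis along the carrier's y, centre 45 mm above this point.
- pocket_b (a point): The same for the pocket at y = -70 mm.
- hanger (a point): Where to grip the carrier: midway between the hanger's two flat aluminium uprights, 88 mm above the underside. Uprights: 14 mm (x) x 6 mm (y), centred at y = +17 and -17 mm, so 40 mm over their outsides, from z = 4 to 100 mm; axes as the carrier's.
- loop (a point): Underside of the apex of the hanger bar: carrier x = 0, y = 0, z = 105 mm; axes as the carrier's. Round steel bar 8 mm thick joining the uprights' tops, bent to a shallow roof (top at 113 mm). The window below it, 28 mm wide (y) and open along x, goes over the hook; this point comes to rest on the hook's seat.
- easel: Fixed low wooden sloped stand, origin on the table, z up. In its axes the face's outward normal is (0.866, 0, 0.5), upslope (-0.5, 0, 0.866). The loose dish lies on the face, axis along the normal, centre at (-12, 0, 69) mm, its rim on two 8 mm pegs 24 mm long along the normal. The back board (5 mm) ends 2 mm short of the dish's centre, so the dish's upper half is free on both faces.
- hook_seat (a point): Top of the seat of the balance's brass hook, 200 mm above the table unloaded; moves with it. z up, x from the open end to the column. 6 mm round bar: level seat from x = -12 to +14 mm; upturned open end at x = -22 mm, top 11 mm above the seat; behind, it rises 18 mm by x = 100 mm to a red slide from x = 120 mm. Column top 328 mm up; foot plate x = 85 to 195 mm, 90 mm wide, 12 mm high.
- hook (a joint): How far the sprung hook has dipped, m: 0 unloaded, positive down, stop at 0.06. Spring 160 N/m, lightly damped: the full carrier dips it about 25 mm (21 to 29) and it bobs for a second or so.
- spray: Bystander, the spray bottle: upright, white with a green band, 48 mm diameter, 170 mm tall. Origin: centre of its underside.
- jar: Bystander: amber jar, 54 mm diameter, 90 mm tall. Origin: centre of its underside.
- case: Bystander: flat black case, 60 x 110 (y) x 24 mm. Origin: centre of its underside.
There are look-alikes about, which are no part of the job. Leave any orange or turquoise look-alike of the dish_loose alone.

How it is judged (in metres and radians):
On the way:
1. the loose dish stands released in the empty pocket, the other dish in its own, the carrier still on the table ((((x of dish_loose in the frame of carrier between -0.008 and 0.008 m and y of dish_loose in the frame of carrier between 0.064 and 0.076 m and z of dish_loose in the frame of carrier between 0.043 and 0.055 m and angle between the z axis of dish_loose and the y axis of carrier, either way round below 0.2 rad) and (x of dish_loaded in the frame of carrier between -0.008 and 0.008 m and y of dish_loaded in the frame of carrier between -0.076 and -0.064 m and z of dish_loaded in the frame of carrier between 0.043 and 0.055 m and angle between the z axis of dish_loaded and the y axis of carrier, either way round below 0.2 rad)) or ((x of dish_loose in the frame of carrier between -0.008 and 0.008 m and y of dish_loose in the frame of carrier between -0.076 and -0.064 m and z of dish_loose in the frame of carrier between 0.043 and 0.055 m and angle between the z axis of dish_loose and the y axis of carrier, either way round below 0.2 rad) and (x of dish_loaded in the frame of carrier between -0.008 and 0.008 m and y of dish_loaded in the frame of carrier between 0.064 and 0.076 m and z of dish_loaded in the frame of carrier between 0.043 and 0.055 m and angle between the z axis of dish_loaded and the y axis of carrier, either way round below 0.2 rad))) and contact force between the fingers and dish_loose below 0.05 N and height (world z) of carrier below 0.005 m and linear speed of dish_loose below 0.03 m/s), for 0.2 s.
At the end, for the whole second after the job is handed in: Both dishes upright in the two pockets (8 mm along, 6 mm across, 43 to 55 mm up, 0.2 rad); the carrier hangs by its bar on the hook seat (within 20 mm along, 12 mm across, 8 mm in height), 30 mm clear of the table, level to 0.2 rad, hook dipped 15 to 40 mm; all at rest and released ((((x of dish_loose in the frame of carrier between -0.008 and 0.008 m and y of dish_loose in the frame of carrier between 0.064 and 0.076 m and z of dish_loose in the frame of carrier between 0.043 and 0.055 m and angle between the z axis of dish_loose and the y axis of carrier, either way round below 0.2 rad) and (x of dish_loaded in the frame of carrier between -0.008 and 0.008 m and y of dish_loaded in the frame of carrier between -0.076 and -0.064 m and z of dish_loaded in the frame of carrier between 0.043 and 0.055 m and angle between the z axis of dish_loaded and the y axis of carrier, either way round below 0.2 rad)) or ((x of dish_loose in the frame of carrier between -0.008 and 0.008 m and y of dish_loose in the frame of carrier between -0.076 and -0.064 m and z of dish_loose in the frame of carrier between 0.043 and 0.055 m and angle between the z axis of dish_loose and the y axis of carrier, either way round below 0.2 rad) and (x of dish_loaded in the frame of carrier between -0.008 and 0.008 m and y of dish_loaded in the frame of carrier between 0.064 and 0.076 m and z of dish_loaded in the frame of carrier between 0.043 and 0.055 m and angle between the z axis of dish_loaded and the y axis of carrier, either way round below 0.2 rad))) and x of loop in the frame of hook_seat between -0.02 and 0.02 m and y of loop in the frame of hook_seat between -0.012 and 0.012 m and z of loop in the frame of hook_seat between -0.008 and 0.008 m and height (world z) of carrier above 0.03 m and angle between carrier's own z axis and vertical below 0.2 rad and value of joint hook between 0.015 and 0.04 m and velocity of joint hook between -0.02 and 0.02 m/s and linear speed of carrier below 0.03 m/s and angular speed of carrier below 0.4 rad/s and contact force between the fingers and dish_loose below 0.05 N); the robot touches nothing.
It fails at once if the spray bottle, the jar or the black case is shifted by more than 25 mm or tipped (distance of any of spray, jar, case from where it was at the start of the episode above 0.025 m or angle between any of spray, jar, case's own z axis and vertical above 0.35 rad).
It fails at once if the loose dish is dropped (faster than 0.45 m/s with the fingers on neither it nor the carrier) (linear speed of dish_loose above 0.45 m/s and contact force between the fingers and dish_loose below 0.05 N and contact force between the fingers and carrier below 0.05 N).
It fails at once if the hook is jerked (dips faster than 0.3 m/s) or dragged down more than 50 mm (velocity of joint hook above 0.3 m/s or value of joint hook above 0.05 m).
It also fails if it takes over 72 s, if anything falls off the work surface, if the arm or the gripper's body presses on something with over 40 N, if the wrist force passes 120 N, or if a joint passes its speed limit or range.

## Working session

There is one attempt and no reset: what is moved stays moved. The work goes in short steps, Python scripts to look and compute and a tool call to move; the robot and the scene stay as the last step left them, time stands still between calls to the robot, and variables do not carry over. Pictures are saved under pics/ and viewed, about 8 in all and at most 12, crops included, and the job is handed in when it is done.

Besides the shell and the picture viewer there is one more tool, called after ">>>" as name(argument=value, ...), one argument or row to a line, values as JSON. drive_tool: Moves the arm, as the interface text tells. Its arguments: {"type":"object","properties":{"increments":{"type":"array"}},"required":["increments"]}

```bash
mkdir -p pics; ls
python3 - <<'E'
from workcell import *
import cv2,json
s=sense();print({k:s[k] for k in('time_s','eef_pos','ee_rot','width','ft_force')})
for n in('scene','top'):
    cv2.imwrite(f'pics/{n}0.png',snapshot(n)[:,:,::-1])
for n in('scene','top','wrist'): print(n,camera_params(n))
E
```

```text
pics
{'time_s': 0.0, 'eef_pos': array([ 148.51817454, -632.22517516,  227.48746832]), 'ee_rot': array([-9.70171400e-04,  9.93347075e-01,  1.15154769e-01, -1.62720363e-04]), 'width': 85.19280362981449, 'ft_force': array([0.14413227, 0.21701775, 0.55246097])}
scene {'camera_matrix': array([[465.49725267,   0.        , 281.26359551],
       [  0.        , 465.49725267, 212.56005652],
       [  0.        ,   0.        ,   1.        ]]), 'dist': array([-0.06580812,  0.        ,  0.        ,  0.        ,  0.        ]), 'origin': array([1344.87979499, -233.96902668, 1095.77455481]), 'rotation': array([0.73690273, 0.263506  , 0.21986793, 0.58240625])}
top {'camera_matrix': array([[411.68748417,   0.        , 283.04012014],
       [  0.        , 411.68748417, 213.44762539],
       [  0.        ,   0.        ,   1.        ]]), 'dist': array([-0.08487611,  0.        ,  0.        ,  0.        ,  0.        ]), 'origin': array([ 447.60270262,  -43.58495178, 1053.53863149]), 'rotation': array([ 0.70859849,  0.03193959, -0.03738757, -0.70389645])}
wrist {'camera_matrix': array([[354.30117685,   0.        , 273.33248076],
       [  0.        , 354.30117685, 210.57931102],
       [  0.        ,   0.        ,   1.        ]]), 'dist': array([0.01350988, 0.        , 0.        , 0.        , 0.        ]), 'tool_from_camera': array([[ 8.92608771e-05,  9.56019207e-01,  2.93304055e-01,
         7.42127808e+01],
       [ 9.99999964e-01, -1.59574339e-04,  2.15800833e-04,
         7.46680480e-01],
       [ 2.53113542e-04,  2.93304025e-01, -9.56019186e-01,
        -1.45578293e+02],
       [ 0.00000000e+00,  0.00000000e+00,  0.00000000e+00,
         1.00000000e+00]])}
```

View pics/scene0.png

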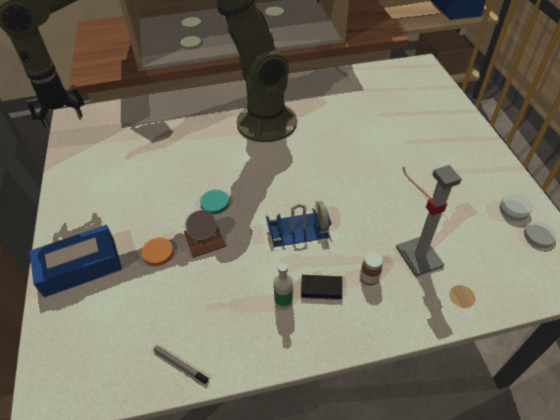

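View pics/top0.png

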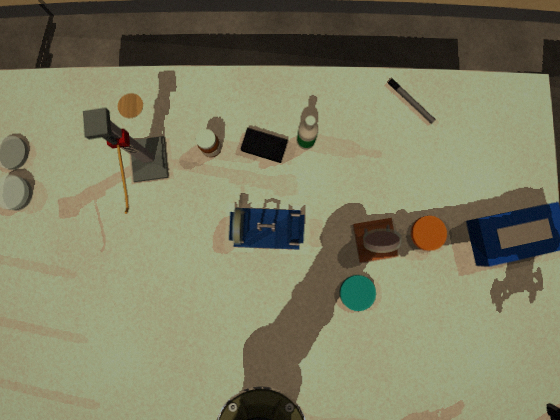

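The red dish leans on the stand at scene (202,226) / top (381,240). The look-alikes are the orange disc at scene (157,251) and the turquoise disc at scene (214,201), both flat on the table. I'll leave those alone and confirm the red one in a crop.

Run:
```python
import cv2,numpy as np
s=cv2.imread('pics/scene0.png');t=cv2.imread('pics/top0.png')
def crop(im,x,y,w,h,k):
    c=cv2.resize(im[y:y+h,x:x+w],None,fx=k,fy=k,interpolation=cv2.INTER_CUBIC)
    c=cv2.convertScaleAbs(c,alpha=1.3,beta=15)
    for i in range(0,w,10):
        cv2.line(c,(i*k,0),(i*k,4 if i%50 else 12),(0,0,255),1)
        if i%20==0: cv2.putText(c,str(x+i),(i*k,22),0,.35,(0,0,255),1)
    for j in range(0,h,10):
        cv2.line(c,(0,j*k),(6,j*k),(0,0,255),1)
        if j%20==0: cv2.putText(c,str(y+j),(8,j*k+4),0,.35,(0,0,255),1)
    return c
a=crop(t,225,190,200,70,4);b=crop(s,150,185,200,75,4)
cv2.imwrite('pics/c1.png',np.vstack([a,b]))
a=crop(t,75,85,100,140,4);b=crop(s,380,155,90,130,4)
h=max(a.shape[0],b.shape[0]);pad=lambda c:np.pad(c,((0,h-c.shape[0]),(0,0),(0,0)))
cv2.imwrite('pics/c2.png',np.hstack([pad(a),pad(b)]))
```

```text
(no output)
```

View pics/c1.png

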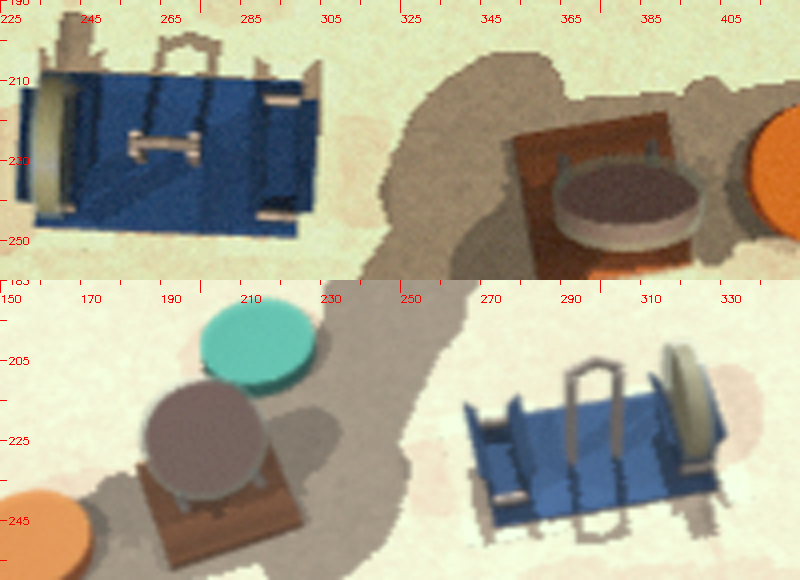

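View pics/c2.png

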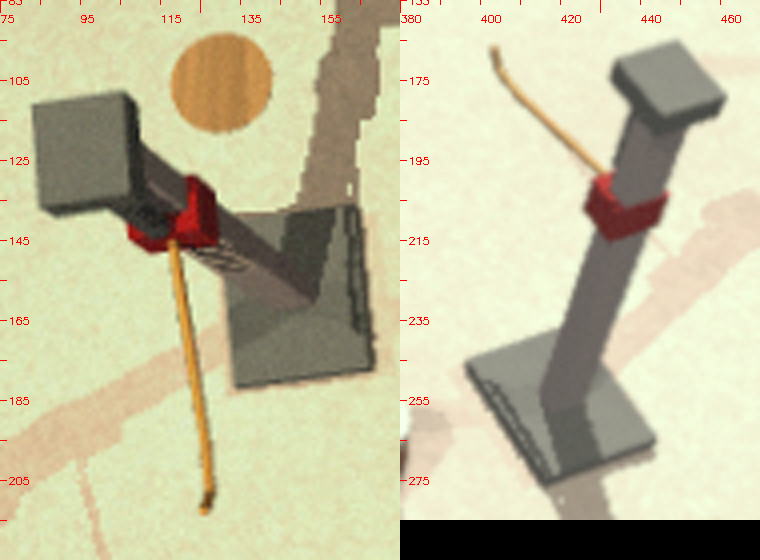

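c1 confirms the dark-red dish on the stand: face centre at scene (201,225) / top (382,240), with pegs at its lower rim. The yellow dish sits in the carrier's left (+y) pocket at top (238,225), so the -y pocket is empty. c2 shows the hook tip at top (126,212) / scene (403.5,167), with the open end toward the robot. Next I'll fit the poses.

```bash
cat > lib.py <<'E'
import numpy as np,cv2
from scipy.optimize import least_squares
from scipy.spatial.transform import Rotation as R
from workcell import *
def rot(q): return R.from_quat(q,scalar_first=True)
P={}
def proj(n,pts,T=None):
    """world mm -> pixels; T=(R,origin) camera pose for the wrist"""
    if n not in P: P[n]=camera_params(n)
    c=P[n]
    M,o=T if T is not None else (rot(c['rotation']).as_matrix(),c['origin'])
    p=(np.atleast_2d(pts)-o)@M*[1,-1,-1]
    return cv2.projectPoints(p,np.zeros(3),np.zeros(3),c['camera_matrix'],c['dist'])[0][:,0]
def place(v,pts):
    return R.from_euler('z',v[2]).apply(pts)+[v[0],v[1],0]
def wristT(s):
    c=camera_params('wrist')['tool_from_camera'];Rt=rot(s['ee_rot']).as_matrix()
    return Rt@c[:3,:3],Rt@c[:3,3]+s['eef_pos']
def fit(obs,x0,Tw=None):
    """obs: list of (cam, local xyz, pixel); fit x,y,yaw"""
    def f(v): return np.ravel([proj(n,place(v,[p]),Tw if n=='wrist' else None)[0]-u for n,p,u in obs])
    r=least_squares(f,x0,x_scale=[10,10,.05],loss='soft_l1')
    return r.x,f(r.x).reshape(-1,2)
E
python3 - <<'E'
from lib import *
np.set_printoptions(precision=2,suppress=True)
t,s='top','scene'
car=[(t,(50,84,4),(235,208)),(t,(-50,84,4),(233.7,246.5)),(t,(-50,-84,4),(299.3,249)),
 (t,(0,0,113),(266.2,225.8)),(s,(0,0,113),(299.2,205.2)),(s,(50,-84,0),(274.2,246.4)),(s,(50,84,0),(329.5,237.5))]
print('carrier',*fit(car,[430,0,0]))
n=np.array([.866,0,.5]);c=np.array([-12,0,69])+9*n
e=[(s,c,(201.3,224.6)),(t,c,(381.7,239.5)),]
# pegs: extreme face points
for k,px in(((0,1),None),): pass
e+=[(s,c+[0,45,0],(217,224.0)),(s,c-[0,45,0],(185.9,225.5))]
e+=[(t,c+[0,45,0],(363.6,241)),(t,c-[0,45,0],(399.6,238.5))]
print('easel',*fit(e,[390,-270,.15]))
h=[(t,(-22,0,211),(126.2,212)),(s,(-22,0,211),(403.5,167)),(t,(118,0,219),(118.5,145)),(s,(118,0,219),(430.5,198.7)),
 (t,(85,45,12),(133,181.75)),(t,(85,-45,12),(168.2,177.5)),(t,(195,-45,12),(163.7,136.8)),
 (s,(85,45,12),(443.7,264.5)),]
for name,obs in(('hook',h),):
    print(name,*fit(obs,[460,270,.12]))
v,_=fit(h,[460,270,.12])
print('foot in scene',proj(s,place(v,[(a,b,12) for a in(85,195) for b in(45,-45)])).round(1))
E
```

```text
carrier [513.09 -10.54  -0.02] [[-0.08 -0.41]
 [-0.41  0.14]
 [ 0.   -0.27]
 [-0.71 -0.7 ]
 [-1.04 -1.57]
 [-0.82  0.24]
 [-0.15 -0.74]]
easel [ 487.94 -286.54    0.03] [[-0.25 -1.79]
 [-0.33 -0.29]
 [-0.34 -4.53]
 [-0.6   0.67]
 [-0.84 -1.22]
 [ 0.26  0.14]]
hook [552.89 280.51   0.13] [[ -0.8    0.08]
 [ -0.52  -1.4 ]
 [  0.3    0.82]
 [  1.09   0.81]
 [  0.41  -0.62]
 [ -0.58  -0.71]
 [  0.21  -1.15]
 [-21.2  -29.91]]
foot in scene [[422.5 234.6]
 [395.5 243.6]
 [443.2 263.8]
 [415.3 273.8]]
```

Run:
```python
from lib import *
np.set_printoptions(precision=3,suppress=True)
t,s='top','scene'
def back(n,u,z):
    c=camera_params(n);d=cv2.undistortPoints(np.array([[u]],float),c['camera_matrix'],c['dist'])[0,0]
    w=rot(c['rotation']).apply([d[0],-d[1],-1]);o=c['origin'];return o+w*(z-o[2])/w[2]
for n,a,b in((t,(353.7,224.2),(392,218.2)),(s,(225.7,245.5),(193,257.5))):
    p,q=back(n,a,5),back(n,b,5);d=p-q;print('edge',n,p,q,np.arctan2(-d[0],d[1]),np.linalg.norm(d))
nn=np.array([.866,0,.5]);c=np.array([-12,0,69])+9*nn
e=[(s,c,(201.3,224.6)),(t,c,(381.7,239.5))]
for yaw in(.08,.16):
    r=least_squares(lambda v:np.ravel([proj(n,place([*v,yaw],[p]))[0]-u for n,p,u in e]),[488,-286]);print(yaw,r.x,r.fun,'dish c',place([*r.x,yaw],[(-12,0,69)]))
h=[(t,(-22,0,211),(126.2,212)),(s,(-22,0,211),(403.5,167)),(t,(118,0,219),(118.5,145)),(s,(118,0,219),(430.5,198.7)),
 (t,(85,45,12),(133,181.75)),(t,(85,-45,12),(168.2,177.5)),(t,(195,-45,12),(163.7,136.8)),
 (s,(85,-45,12),(396.2,245.5)),(s,(195,-45,12),(417,275.7)),(s,(195,45,12),(443.7,264.5))]
print('hook',*fit(h,[460,270,.12]))
for o,nm in(([z for z in h if z[0]==t],'top'),([z for z in h if z[0]==s],'scene')):print(nm,fit(o,[460,270,.12])[0])
S=sense();print(S['eef_pos'],rot(S['ee_rot']).as_matrix())
```

```text
edge top [ 524.394 -232.615    5.   ] [ 540.479 -332.264    5.   ] 0.1600379313496788 100.93815331526754
edge scene [ 527.871 -230.096    5.   ] [ 547.777 -327.635    5.   ] 0.2013131270232586 99.54853722411183
0.08 [ 489.411 -286.902] [-0.388 -1.362 -0.11  -0.907] dish c [[ 477.449 -287.861   69.   ]]
0.16 [ 489.371 -286.568] [-0.388 -1.362 -0.11  -0.907] dish c [[ 477.524 -288.48    69.   ]]
hook [553.779 279.604   0.141] [[-0.245 -0.357]
 [-0.779 -1.099]
 [ 0.148  0.49 ]
 [ 1.344  0.994]
 [ 0.437 -0.727]
 [-0.594 -1.192]
 [-0.246 -1.549]
 [-0.474 -1.549]
 [-1.132 -1.706]
 [-0.095 -0.775]]
top [552.248 279.485   0.138]
scene [557.294 278.49    0.146]
[ 148.519 -632.315  227.668] [[ 0.973  0.229 -0.   ]
 [ 0.229 -0.973  0.002]
 [-0.    -0.002 -1.   ]]
```

```bash
cat >> lib.py <<'E'
def yawR(v): return R.from_euler('z',v).as_matrix()
EAS=.17; DISH=np.array([477.5,-288.5,69.]); CAR=np.array([513.1,-10.5,-.02]); HOOK=np.array([553.8,279.6,.141])
def grasp(up,yaw=EAS,d=DISH):
    """TCP pose 'up' mm upslope of the dish's centre"""
    n=np.array([.866,0,.5]);u=np.array([-.5,0,.866])
    M=yawR(yaw);return d+M@(up*u), M@np.c_[[0,1,0],n,-u]
def down(p,yaw):
    """tool down, tool x along -x of the yawed frame, tool y along its +y"""
    return np.array(p,float),yawR(yaw)@np.c_[[-1,0,0],[0,1,0],[0,0,-1]]
def inc(frm,to):
    M=rot(frm[1]).as_matrix() if np.ndim(frm[1])==1 else frm[1]
    rv=R.from_matrix(M.T@to[1]).as_rotvec();l=M.T@(to[0]-frm[0])/1000
    print('lin',l.round(4),'rot',rv.round(4),'|deg|',np.degrees(np.linalg.norm(rv)).round(1))
def now():
    s=sense();return s['eef_pos'],rot(s['ee_rot']).as_matrix()
E
python3 - <<'E'
from lib import *
r0=rot([0,.99335,.11515,0]).as_matrix()
inc((np.array([148.67,-632.789,228.649]),r0),grasp(110))
E
```

```text
lin [ 0.344  -0.2633  0.0644] rot [-0.4193  0.3946 -1.4725] |deg| 90.6
```

>>> drive_tool(
  increments=[
    {"linear":[0.03,-0.024,0],"rot":[-0.038,0.036,-0.134],"claw":0.8},
    {"linear":[0.06,-0.048,0],"rot":[-0.076,0.072,-0.268],"claw":0.8},
    {"linear":[0.09,-0.072,0],"rot":[-0.108,0.1,-0.38],"claw":0.8},
    {"linear":[0.12,-0.096,0.005],"rot":[-0.14,0.13,-0.49],"claw":0.8},
    {"linear":[0.15,-0.12,0.01],"rot":[-0.17,0.16,-0.6],"claw":0.8},
    {"linear":[0.18,-0.144,0.015],"rot":[-0.204,0.192,-0.715],"claw":0.8},
    {"linear":[0.21,-0.168,0.02],"rot":[-0.238,0.224,-0.83],"claw":0.8},
    {"linear":[0.24,-0.19,0.03],"rot":[-0.272,0.255,-0.95],"claw":0.8},
    {"linear":[0.27,-0.21,0.04],"rot":[-0.306,0.285,-1.07],"claw":0.8},
    {"linear":[0.3,-0.23,0.05],"rot":[-0.335,0.315,-1.18],"claw":0.8},
    {"linear":[0.32,-0.246,0.058],"rot":[-0.37,0.345,-1.29],"claw":0.8},
    {"linear":[0.344,-0.263,0.064],"rot":[-0.4,0.377,-1.4],"claw":0.8},
  ],
)

```text
time_s: 1.1
eef_pos: [423.3, -296.1, 163.4]
ee_rot: [0.16, 0.652, 0.717, 0.191]
ft_force: [0.5, -0.7, -0.2]
width: 68.4
```

Run:
```python
from lib import *
s=sense();print(s['eef_pos'],s['q'],s['width'],s['time_s']);inc(now(),grasp(110))
im=snapshot('wrist')[:,:,::-1];cv2.imwrite('pics/w1.png',im);T=wristT(s);np.savez('w1.npz',M=T[0],o=T[1])
print(proj('wrist',[DISH],T),proj('wrist',grasp(45)[0],T))
```

```text
[ 423.29397796 -296.12938001  163.44878463] [ 1.16716626 -0.1049796  -0.30703422  2.14446773 -0.58889304  0.89289757
  1.28119609] 68.36228625892127 1.1
lin [-0.0017  0.0003 -0.0008] rot [-0.0194  0.0182 -0.0703] |deg| 4.3
[[276.90698996 204.87280465]] [[276.12688361 225.98293746]]
```

View pics/w1.png

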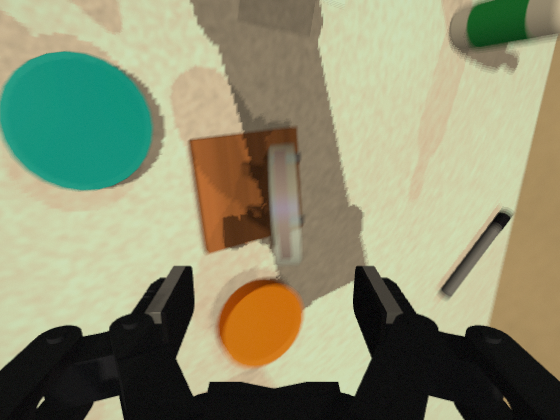

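w1 shows the red dish edge-on, about (269–295,145) to (277–300,262); my predicted centre is (277,205). I'll take an enlarged crop with the predicted outline drawn on it.

```bash
cat >> lib.py <<'E'
def cyl(x,y,yaw,z=69.):
    a=np.linspace(0,2*np.pi,73);n=np.array([.866,0,.5]);u=np.array([-.5,0,.866])
    p=np.array([45*np.cos(t)*np.array([0,1,0])+45*np.sin(t)*u+h*n for h in(-9,9) for t in a])
    return p@yawR(yaw).T+[x,y,z]
E
python3 - <<'E'
from lib import *
f=np.load('w1.npz');T=(f['M'],f['o']);im=cv2.imread('pics/w1.png')
x,y,w,h,k=235,125,95,150,4
c=cv2.resize(im[y:y+h,x:x+w],None,fx=k,fy=k,interpolation=cv2.INTER_CUBIC)
d=c.copy()
hu=cv2.convexHull(proj('wrist',cyl(477.5,-288.5,.17),T).astype(np.float32))
cv2.polylines(d,[((hu-[x,y]+.5)*k).astype(int)],True,(0,255,0),1)
for j in range(0,h,25): cv2.putText(c,str(y+j),(0,j*k+4),0,.35,(255,0,0),1)
for i in range(0,w,15): cv2.putText(c,str(x+i),(i*k,12),0,.35,(255,0,0),1)
cv2.imwrite('pics/w1c.png',np.hstack([c,d]))
E
```

```text
(no output)
```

View pics/w1c.png

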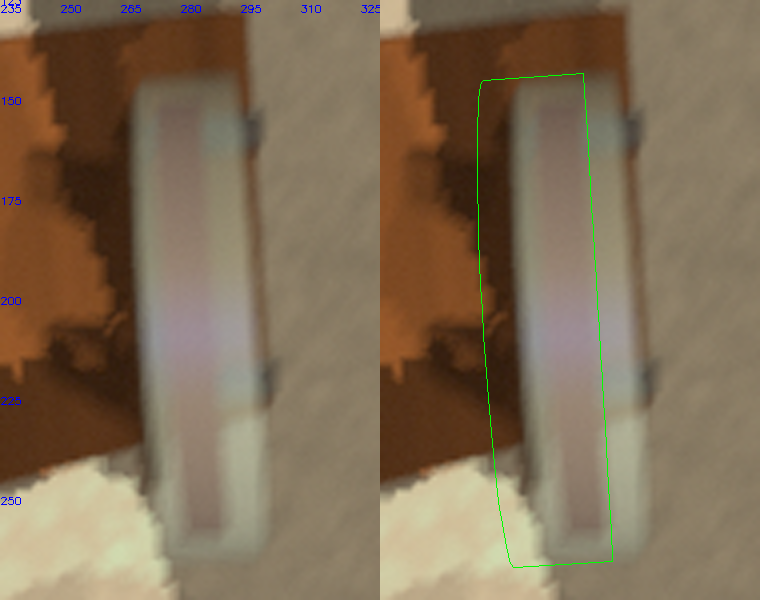

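Run:
```python
from lib import *
np.set_printoptions(precision=2,suppress=True)
f=np.load('w1.npz');T=(f['M'],f['o'])
def ext(n,v,T=None):
    p=proj(n,cyl(v[0],v[1],v[3],v[2]),T);return np.r_[p.min(0),p.max(0)]
def cross(v):
    h=cv2.convexHull(proj('wrist',cyl(v[0],v[1],v[3],v[2]),T).astype(np.float32))[:,0].astype(float)
    o=[]
    for row in(150,200,240):
        xs=[]
        for a,b in zip(h,np.roll(h,-1,0)):
            if (a[1]-row)*(b[1]-row)<0: xs.append(a[0]+(b[0]-a[0])*(row-a[1])/(b[1]-a[1]))
        o+=[min(xs),max(xs)]
    return np.array(o)
W=np.array([268.75,296.2,270,298.7,273,302])
def res(v,ms='wst'):
    o=[]
    if 'w' in ms:o+=[cross(v)-W,(ext('wrist',v,T)-[0,144.5,0,264.5])[[1,3]]]
    if 's' in ms:o+=[ext('scene',v)-[185.9,209.5,217,240]]
    if 't' in ms:o+=[ext('top',v)-[363.2,229.2,400.5,252.5]]
    return np.concatenate(o)
for ms in('w','st','wst'):
  for z in(69,None):
    if z: r=least_squares(lambda a:res([a[0],a[1],z,a[2]],ms),[482,-288,.17],x_scale=[5,5,.05])
    else: r=least_squares(lambda a:res(a,ms),[482,-288,69,.17],x_scale=[5,5,5,.05])
    print(ms,z,r.x,r.fun)
```

```text
w 69 [ 483.57 -288.63    0.11] [ 1.69  0.57 -0.14 -0.23 -2.45 -3.66 -0.47  0.51]Traceback (most recent call last):
  File "<stdin>", line 25, in <module>
    return func(*args, **kwargs)
    result = trf(vector_fun.fun, vector_fun.jac, x0, f0, J0, lb, ub, ftol, xtol,
                 gtol, max_nfev, x_scale, loss_function, tr_solver,
                 tr_options.copy(), verbose, callback=callback_wrapped)
    return trf_no_bounds(
        fun, jac, x0, f0, J0, ftol, xtol, gtol, max_nfev, x_scale,
        loss_function, tr_solver, tr_options, verbose, callback=callback)
    f_new = fun(x_new)
    self._update_fun()
    ~~~~~~~~~~~~~~~~^^
    self.f = self.fun_wrapped(xp_copy(self.x))
             ~~~~~~~~~~~~~~~~^^^^^^^^^^^^^^^^^
    return np.atleast_1d(self.fun(x))
                         ~~~~~~~~^^^
    return self.f(x, *self.args, **self.kwargs)
           ~~~~~~^^^^^^^^^^^^^^^^^^^^^^^^^^^^^^
  File "<stdin>", line 25, in <lambda>
  File "<stdin>", line 18, in res
  File "<stdin>", line 13, in cross
ValueError: min() iterable argument is empty
```

Run:
```python
from lib import *
np.set_printoptions(precision=2,suppress=True)
f=np.load('w1.npz');T=(f['M'],f['o'])
def ext(n,v,T=None):
    p=proj(n,cyl(v[0],v[1],v[3],v[2]),T);return np.r_[p.min(0),p.max(0)]
def cross(v):
    p=proj('wrist',cyl(v[0],v[1],v[3],v[2]),T);h=cv2.convexHull(p.astype(np.float32))[:,0].astype(float)
    o=[]
    for row in(150,200,240):
        xs=[a[0]+(b[0]-a[0])*(row-a[1])/(b[1]-a[1]) for a,b in zip(h,np.roll(h,-1,0)) if (a[1]-row)*(b[1]-row)<0]
        o+=[min(xs),max(xs)] if xs else [0,0]
    return np.array(o)
W=np.array([268.75,296.2,270,298.7,273,302])
def res(v,ms='wst'):
    o=[]
    if 'w' in ms:o+=[cross(v)-W,(ext('wrist',v,T)-[0,144.5,0,264.5])[[1,3]]]
    if 's' in ms:o+=[ext('scene',v)-[185.9,209.5,217,240]]
    if 't' in ms:o+=[ext('top',v)-[363.2,229.2,400.5,252.5]]
    return np.concatenate(o)
for ms in('w','t','s','wst'):
  for z in(69,None):
    if ms in'ts' and not z: continue
    fn=(lambda a:res([a[0],a[1],z,a[2]],ms)) if z else (lambda a:res(a,ms))
    r=least_squares(fn,[482,-288,.17] if z else [482,-288,69,.17],x_scale=[5,5,.05] if z else [5,5,5,.05],diff_step=1e-3)
    print(ms,z,r.x,r.fun)
```

```text
w 69 [ 484.99 -288.66    0.17] [ 0.4  -0.82  0.6   0.46  0.32 -0.93 -0.79  0.79]
w None [ 485.75 -288.95   67.77    0.17] [ 0.47 -0.96  0.68  0.35  0.42 -1.01 -0.49  0.42]
t 69 [ 481.11 -288.41    0.1 ] [-0.51 -0.63  0.5   0.58]
s 69 [ 487.59 -286.17   -0.07] [-0.56 -0.72  0.56  0.66]
wst 69 [ 484.79 -288.5     0.16] [ 0.45 -0.72  0.48  0.35  0.01 -1.24 -1.    0.58 -1.58 -1.38 -0.06  0.18
 -0.61 -2.33  0.39 -0.82]
wst None [ 484.8  -288.5    68.99    0.16] [ 0.45 -0.72  0.48  0.35  0.01 -1.24 -1.    0.58 -1.57 -1.37 -0.06  0.19
 -0.61 -2.33  0.38 -0.82]
```

```bash
sed -i 's/^EAS=.17; DISH=np.array(\[477.5/EAS=.168; DISH=np.array([484.8/' lib.py
python3 - <<'E'
from lib import *
inc(now(),grasp(110));
inc(grasp(110),grasp(31))
E
```

```text
lin [-0.0069  0.0055 -0.0001] rot [-0.0187  0.0089 -0.0611] |deg| 3.7
lin [-0.     0.     0.079] rot [ 0. -0. -0.] |deg| 0.0
```

Run:
```python
from lib import *
s=sense();print(s['time_s'],s['eef_pos'],s['dq'],grasp(110)[0]);f=np.load('w1.npz');print(f['o'],wristT(s)[1],wristT(s)[0]-f['M'])
```

```text
1.15 [ 425.0742074  -291.33990922  161.71063201] [ 0.02088181 -0.0024363   0.00403222 -0.02643992  0.117073    0.04659735
 -0.30300728] [ 430.57433619 -297.69659634  164.26      ]
[ 346.37249203 -232.26165446  292.35826677] [ 347.44970514 -228.76474228  290.83243915] [[-0.00099164 -0.01024599 -0.0025926 ]
 [ 0.00749978  0.0012744  -0.00825619]
 [ 0.00051789  0.00356563  0.00070128]]
```

Run:
```python
from lib import *
r0=rot([0,.99335,.11515,0]).as_matrix()
c=(np.array([148.67,-632.789,228.649])+r0@[344,-263,64.],r0@R.from_rotvec([-.4,.377,-1.4]).as_matrix())
print(c[0]);inc(c,grasp(110));inc(now(),grasp(110))
```

```text
[ 423.38159119 -298.06741171  164.649     ]
lin [-0.0003  0.0061  0.0038] rot [-0.0186  0.018  -0.0706] |deg| 4.3
lin [-0.0069  0.0055 -0.0001] rot [-0.0187  0.0089 -0.0611] |deg| 3.7
```

>>> drive_tool(
  increments=[
    {"linear":[0,0.006,0.004],"rot":[-0.019,0.018,-0.07],"claw":0.6},
    {"linear":[0,0.006,0.004],"rot":[-0.019,0.018,-0.07],"claw":0.6},
    {"linear":[0,0.006,0.004],"rot":[-0.019,0.018,-0.07],"claw":0.6},
    {"linear":[0,0.006,0.004],"rot":[-0.019,0.018,-0.07],"claw":0.6},
    {"linear":[0,0.006,0.004],"rot":[-0.019,0.018,-0.07],"claw":0.6},
    {"linear":[0,0.006,0.004],"rot":[-0.019,0.018,-0.07],"claw":0.6},
  ],
)

```text
time_s: 1.65
eef_pos: [430.3, -297.8, 164.2]
ee_rot: [0.167, 0.626, 0.736, 0.197]
ft_force: [0.3, -0.1, -0.0]
width: 51.3
```

Run:
```python
from lib import *
s=sense();print(s['eef_pos'],s['dq'],s['width']);inc(now(),grasp(110));T=wristT(s)
im=snapshot('wrist')[:,:,::-1].copy();inc(now(),grasp(110))
x,y,w,h,k=225,125,95,150,4
c=cv2.resize(im[y:y+h,x:x+w],None,fx=k,fy=k,interpolation=cv2.INTER_CUBIC);d=c.copy()
hu=cv2.convexHull(proj('wrist',cyl(*DISH[:2],EAS),T).astype(np.float32))
cv2.polylines(d,[((hu-[x,y]+.5)*k).astype(int)],True,(0,255,0),1)
for j in range(0,h,25): cv2.putText(c,str(y+j),(0,j*k+4),0,.35,(255,0,0),1)
for i in range(0,w,15): cv2.putText(c,str(x+i),(i*k,12),0,.35,(255,0,0),1)
cv2.imwrite('pics/w2c.png',np.hstack([c,d]))
```

```text
[ 430.30387178 -297.78443949  164.23788286] [-0.00168642  0.00064376 -0.00108004  0.00049632 -0.00390833  0.00193623
  0.00640124] 51.29576306830852
lin [0.     0.0003 0.0001] rot [-0.0009  0.002  -0.0055] |deg| 0.3
lin [-0.0001  0.0002  0.0001] rot [-0.0009  0.0019 -0.0052] |deg| 0.3
```

View pics/w2c.png

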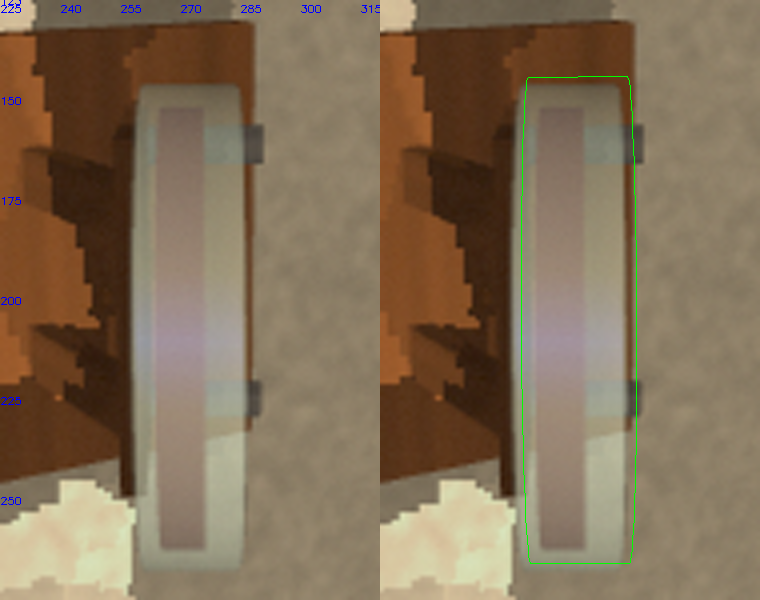

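The settled view confirms the fit to within 2 mm: the dish lies about 1.7 mm toward -tool y and 1.4 mm toward -tool x. I'm going in.

>>> drive_tool(
  increments=[
    {"linear":[-0.0014,-0.0015,0.015],"rot":[0,0,0],"claw":0.6},
    {"linear":[-0.0014,-0.0015,0.03],"rot":[0,0,0],"claw":0.6},
    {"linear":[-0.0014,-0.0015,0.045],"rot":[0,0,0],"claw":0.6},
    {"linear":[-0.0014,-0.0015,0.06],"rot":[0,0,0],"claw":0.6},
    {"linear":[-0.0014,-0.0015,0.07],"rot":[0,0,0],"claw":0.6},
    {"linear":[-0.0014,-0.0015,0.079],"rot":[0,0,0],"claw":0.6},
    {"linear":[-0.0014,-0.0015,0.079],"rot":[0,0,0],"claw":0.6},
    {"linear":[-0.0014,-0.0015,0.079],"rot":[0,0,0],"claw":0.6},
  ],
)

```text
time_s: 2.37
eef_pos: [468.4, -292.4, 94.7]
ee_rot: [0.166, 0.625, 0.737, 0.198]
ft_force: [0.3, -0.1, 0.1]
width: 50.9
```

>>> drive_tool(
  increments=[
    {"linear":[0,0,0],"rot":[0,0,0],"claw":0.45},
    {"linear":[0,0,0],"rot":[0,0,0],"claw":0.35},
    {"linear":[0,0,0],"rot":[0,0,0],"claw":0.28},
    {"linear":[0,0,0],"rot":[0,0,0],"claw":0.24},
    {"linear":[0,0,0],"rot":[0,0,0],"claw":0.2},
    {"linear":[0,0,0],"rot":[0,0,0],"claw":0.15},
    {"linear":[0,0,0],"rot":[0,0,0],"claw":0.1},
    {"linear":[0,0,0],"rot":[0,0,0],"claw":0.1},
    {"linear":[0,0,0],"rot":[0,0,0],"claw":0.1},
    {"linear":[0,0,0],"rot":[0,0,0],"claw":0.1},
  ],
)

```text
time_s: 3.2
eef_pos: [468.5, -292.9, 95.4]
ee_rot: [0.167, 0.625, 0.736, 0.197]
ft_force: [-3.4, 0.4, 6.5]
width: 16.1
```

Run:
```python
from lib import *
n=now();u=(n[0]-60*n[1][:,2],n[1])
p=place(CAR,[(0,-70,0)])[0];print(u[0],p)
inc(n,u);inc(u,down([p[0],p[1],165],CAR[2]))
```

```text
[ 438.89240543 -297.81530536  147.41172634] [511.70009333 -80.48600047   0.        ]
lin [ 0.    0.   -0.06] rot [0. 0. 0.] |deg| 0.0
lin [0.2026 0.1016 0.0384] rot [ 0.4362  0.3621 -1.3537] |deg| 84.1
```

>>> drive_tool(
  increments=[
    {"linear":[0,0,-0.003],"rot":[0,0,0],"claw":0.1},
    {"linear":[0,0,-0.008],"rot":[0,0,0],"claw":0.1},
    {"linear":[0,0,-0.015],"rot":[0,0,0],"claw":0.1},
    {"linear":[0,0,-0.025],"rot":[0,0,0],"claw":0.1},
    {"linear":[0,0,-0.037],"rot":[0,0,0],"claw":0.1},
    {"linear":[0,0,-0.05],"rot":[0,0,0],"claw":0.1},
    {"linear":[0,0,-0.06],"rot":[0,0,0],"claw":0.1},
    {"linear":[0,0,-0.06],"rot":[0,0,0],"claw":0.1},
  ],
)

```text
time_s: 3.87
eef_pos: [438.3, -299.2, 149.0]
ee_rot: [0.169, 0.625, 0.736, 0.197]
ft_force: [0.7, -1.1, -0.9]
width: 16.6
```

>>> drive_tool(
  increments=[
    {"linear":[0.006,0.003,0.001],"rot":[0.013,0.011,-0.041],"claw":0.1},
    {"linear":[0.016,0.008,0.003],"rot":[0.035,0.029,-0.108],"claw":0.1},
    {"linear":[0.03,0.015,0.006],"rot":[0.065,0.054,-0.203],"claw":0.1},
    {"linear":[0.046,0.023,0.009],"rot":[0.1,0.083,-0.31],"claw":0.1},
    {"linear":[0.063,0.032,0.012],"rot":[0.135,0.112,-0.42],"claw":0.1},
    {"linear":[0.081,0.041,0.015],"rot":[0.174,0.145,-0.54],"claw":0.1},
    {"linear":[0.099,0.05,0.019],"rot":[0.213,0.177,-0.66],"claw":0.1},
    {"linear":[0.117,0.059,0.022],"rot":[0.252,0.209,-0.78],"claw":0.1},
    {"linear":[0.133,0.067,0.025],"rot":[0.287,0.238,-0.89],"claw":0.1},
    {"linear":[0.148,0.074,0.028],"rot":[0.319,0.265,-0.99],"claw":0.1},
    {"linear":[0.16,0.08,0.03],"rot":[0.345,0.286,-1.07],"claw":0.1},
    {"linear":[0.17,0.085,0.032],"rot":[0.365,0.303,-1.133],"claw":0.1},
  ],
)

```text
time_s: 4.87
eef_pos: [500.2, -112.5, 161.5]
ee_rot: [0.029, 0.116, 0.992, 0.035]
ft_force: [0.4, 0.4, -0.1]
width: 16.4
```

Run:
```python
from lib import *
p=place(CAR,[(0,-70,0)])[0];u=np.array([438.89240543,-297.81530536,147.41172634])
s=sense();print(s['eef_pos'],s['q'],s['width']);inc(now(),down([p[0],p[1],165],CAR[2]))
```

```text
[ 500.23737314 -112.47474424  161.49384556] [ 0.82753285  0.07376278 -0.62362905  1.89670848 -0.03544381  1.13449281
  1.55920971] 16.365208237164296
lin [-0.0039  0.0339 -0.0007] rot [ 0.071   0.0566 -0.2119] |deg| 13.2
```

>>> drive_tool(
  increments=[
    {"linear":[-0.001,0.008,0],"rot":[0.018,0.014,-0.053],"claw":0.1},
    {"linear":[-0.002,0.017,0],"rot":[0.036,0.028,-0.106],"claw":0.1},
    {"linear":[-0.003,0.026,-0.001],"rot":[0.055,0.043,-0.16],"claw":0.1},
    {"linear":[-0.004,0.032,-0.001],"rot":[0.067,0.053,-0.2],"claw":0.1},
    {"linear":[-0.004,0.034,-0.001],"rot":[0.071,0.057,-0.212],"claw":0.1},
    {"linear":[-0.004,0.034,-0.001],"rot":[0.071,0.057,-0.212],"claw":0.1},
    {"linear":[-0.004,0.034,-0.001],"rot":[0.071,0.057,-0.212],"claw":0.1},
    {"linear":[-0.004,0.034,-0.001],"rot":[0.071,0.057,-0.212],"claw":0.1},
  ],
)

```text
time_s: 5.53
eef_pos: [510.9, -84.1, 165.2]
ee_rot: [0.0, 0.015, 1.0, 0.0]
ft_force: [-0.6, 0.1, -0.7]
width: 16.2
```

Run:
```python
from lib import *
p=place(CAR,[(0,-70,0)])[0]
s=sense();print(s['eef_pos'],s['q'],s['width'],s['time_s']);inc(now(),down([p[0],p[1],165],CAR[2]))
im=snapshot('wrist')[:,:,::-1].copy();T=wristT(s)
np.savez('w3.npz',M=T[0],o=T[1]);cv2.imwrite('pics/w3raw.png',im)
for pts,col in(([(50,84,4),(50,-84,4),(-50,-84,4),(-50,84,4)],(0,0,255)),([(0,17,109),(0,0,113),(0,-17,109)],(0,255,255)),
   ([(35,-59,34),(-35,-59,34)],(0,255,0)),([(35,-51,46),(-35,-51,46)],(255,0,255)),([(7,20,100),(-7,20,100),(-7,-20,100),(7,-20,100)],(255,255,0))):
    cv2.polylines(im,[proj('wrist',place(CAR,pts),T).round().astype(int)],True,col,1)
cv2.imwrite('pics/w3.png',cv2.resize(im,(800,600),interpolation=cv2.INTER_CUBIC))
```

```text
[510.92724495 -84.13989856 165.23293406] [ 0.74733628  0.12832997 -0.67580957  1.84002885  0.08530621  1.20187283
  1.58531425] 16.17665871274619 5.5333
lin [-0.0007  0.0037  0.0002] rot [ 0.0006  0.0006 -0.0103] |deg| 0.6
```

View pics/w3.png

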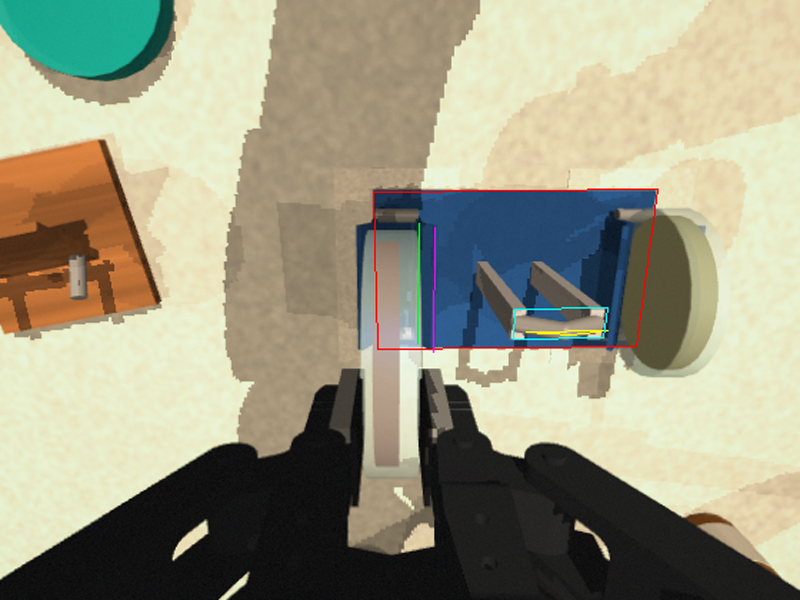

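The overlay matches the carrier: base edge, uprights and pocket wall agree to about 2 mm. The dish hangs centred and upright in the jaws over the empty pocket.

>>> drive_tool(
  increments=[
    {"linear":[0,0.0037,0],"rot":[0,0,-0.01],"claw":0.1},
    {"linear":[0,0.0037,0.01],"rot":[0,0,-0.01],"claw":0.1},
    {"linear":[0,0.0037,0.022],"rot":[0,0,-0.01],"claw":0.1},
    {"linear":[0,0.0037,0.034],"rot":[0,0,-0.01],"claw":0.1},
    {"linear":[0,0.0037,0.044],"rot":[0,0,-0.01],"claw":0.1},
    {"linear":[0,0.0037,0.052],"rot":[0,0,-0.01],"claw":0.1},
    {"linear":[0,0.0037,0.06],"rot":[0,0,-0.01],"claw":0.1},
    {"linear":[0,0.0037,0.066],"rot":[0,0,-0.01],"claw":0.1},
    {"linear":[0,0.0037,0.072],"rot":[0,0,-0.01],"claw":0.1},
    {"linear":[0,0.0037,0.076],"rot":[0,0,-0.01],"claw":0.1},
    {"linear":[0,0.0037,0.078],"rot":[0,0,-0.01],"claw":0.1},
    {"linear":[0,0.0037,0.078],"rot":[0,0,-0.01],"claw":0.1},
  ],
)

```text
time_s: 6.58
eef_pos: [511.6, -79.7, 87.2]
ee_rot: [0.001, 0.009, 1.0, 0.0]
ft_force: [0.4, -1.4, -0.8]
width: 16.2
```

>>> drive_tool(
  increments=[
    {"linear":[0,0,0.002],"rot":[0,0,0],"claw":0.1},
    {"linear":[0,0,0.004],"rot":[0,0,0],"claw":0.1},
    {"linear":[0,0,0.006],"rot":[0,0,0],"claw":0.1},
    {"linear":[0,0,0.007],"rot":[0,0,0],"claw":0.1},
    {"linear":[0,0,0.007],"rot":[0,0,0],"claw":0.1},
    {"linear":[0,0,0.007],"rot":[0,0,0],"claw":0.1},
  ],
)

```text
time_s: 7.08
eef_pos: [511.8, -79.6, 80.5]
ee_rot: [0.001, 0.009, 1.0, 0.0]
ft_force: [1.4, -2.8, -0.7]
width: 16.1
```

>>> drive_tool(
  increments=[
    {"linear":[0,0,0.001],"rot":[0,0,0],"claw":0.1},
    {"linear":[0,0,0.002],"rot":[0,0,0],"claw":0.1},
    {"linear":[0,0,0.003],"rot":[0,0,0],"claw":0.1},
    {"linear":[0,0,0.003],"rot":[0,0,0],"claw":0.1},
  ],
)

```text
time_s: 7.42
eef_pos: [512.7, -79.6, 79.3]
ee_rot: [0.002, 0.009, 1.0, -0.0]
ft_force: [-1.5, -1.1, 9.9]
width: 16.4
```

>>> drive_tool(
  increments=[
    {"linear":[0,0,-0.001],"rot":[0,0,0],"claw":0.18},
    {"linear":[0,0,-0.001],"rot":[0,0,0],"claw":0.24},
    {"linear":[0,0,-0.001],"rot":[0,0,0],"claw":0.3},
    {"linear":[0,0,-0.001],"rot":[0,0,0],"claw":0.36},
    {"linear":[0,0,-0.001],"rot":[0,0,0],"claw":0.4},
    {"linear":[0,0,-0.001],"rot":[0,0,0],"claw":0.4},
    {"linear":[0,0,-0.001],"rot":[0,0,0],"claw":0.4},
  ],
)

```text
time_s: 8.0
eef_pos: [511.5, -79.2, 78.3]
ee_rot: [0.0, 0.009, 1.0, 0.001]
ft_force: [-1.2, -0.5, -0.8]
width: 34.1
```

>>> drive_tool(
  increments=[
    {"linear":[0,0,-0.006],"rot":[0,0,0],"claw":0.4},
    {"linear":[0,0,-0.02],"rot":[0,0,0],"claw":0.4},
    {"linear":[0,0,-0.04],"rot":[0,0,0],"claw":0.45},
    {"linear":[0,0,-0.06],"rot":[0,0,0],"claw":0.6},
    {"linear":[0,0,-0.08],"rot":[0,0,0],"claw":0.7},
    {"linear":[0,0.01,-0.1],"rot":[0,0,0],"claw":0.7},
    {"linear":[0,0.03,-0.115],"rot":[0,0,0],"claw":0.7},
    {"linear":[0,0.05,-0.115],"rot":[0,0,0],"claw":0.7},
    {"linear":[0,0.065,-0.115],"rot":[0,0,0],"claw":0.7},
    {"linear":[0,0.07,-0.115],"rot":[0,0,0],"claw":0.7},
    {"linear":[0,0.07,-0.115],"rot":[0,0,0],"claw":0.7},
    {"linear":[0,0.07,-0.115],"rot":[0,0,0],"claw":0.7},
  ],
)

```text
time_s: 9.0
eef_pos: [512.6, -10.3, 193.5]
ee_rot: [0.0, 0.009, 1.0, 0.0]
ft_force: [0.6, 0.7, -0.5]
width: 60.1
```

Run:
```python
from lib import *
s=sense();print(s['eef_pos'],s['q'],s['width'],s['time_s'],s['dq'].max())
im=snapshot('wrist')[:,:,::-1].copy();T=wristT(s)
np.savez('w4.npz',M=T[0],o=T[1]);cv2.imwrite('pics/w4raw.png',im)
for pts,col in(([(50,84,4),(50,-84,4),(-50,-84,4),(-50,84,4)],(0,0,255)),([(7,20,100),(-7,20,100),(-7,-20,100),(7,-20,100)],(255,255,0)),
  ([(0,-61,94),(0,-79,94)],(0,255,0)),([(0,61,94),(0,79,94)],(0,255,0))):
    cv2.polylines(im,[proj('wrist',place(CAR,pts),T).round().astype(int)],True,col,1)
cv2.imwrite('pics/w4.png',cv2.resize(im,(800,600),interpolation=cv2.INTER_CUBIC))
```

```text
[512.63665847 -10.26781477 193.54780232] [ 0.67382956  0.09584083 -0.73872569  1.81413929  0.06778911  1.25624668
  1.46874017] 60.097282982354606 9.0 0.019022306575191567
```

View pics/w4.png

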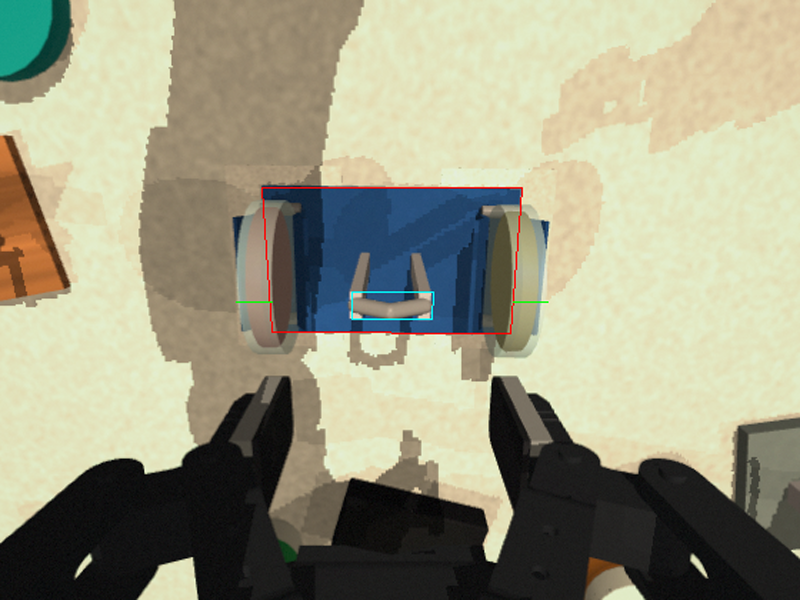

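Both dishes stand upright and symmetric in their pockets, and the hanger (350–432, 305) is centred between the jaws. Next I'll descend and grip the hanger.

>>> drive_tool(
  increments=[
    {"linear":[0,0,0.015],"rot":[0,0,0],"claw":0.7},
    {"linear":[0,0,0.035],"rot":[0,0,0],"claw":0.7},
    {"linear":[0,0,0.055],"rot":[0,0,0],"claw":0.7},
    {"linear":[0,0,0.075],"rot":[0,0,0],"claw":0.7},
    {"linear":[0,0,0.09],"rot":[0,0,0],"claw":0.7},
    {"linear":[0,0,0.1],"rot":[0,0,0],"claw":0.7},
    {"linear":[0,0,0.1],"rot":[0,0,0],"claw":0.65},
    {"linear":[0,0,0.1],"rot":[0,0,0],"claw":0.58},
    {"linear":[0,0,0.1],"rot":[0,0,0],"claw":0.5},
    {"linear":[0,0,0.1],"rot":[0,0,0],"claw":0.4},
    {"linear":[0,0,0.1],"rot":[0,0,0],"claw":0.35},
    {"linear":[0,0,0.1],"rot":[0,0,0],"claw":0.35},
  ],
)

```text
time_s: 10.05
eef_pos: [514.2, -10.2, 95.0]
ee_rot: [0.002, 0.009, 1.0, -0.0]
ft_force: [-0.0, -2.0, 4.4]
width: 37.1
```

>>> drive_tool(
  increments=[
    {"linear":[0,0,0],"rot":[0,0,0],"claw":0.35},
    {"linear":[0,0,0],"rot":[0,0,0],"claw":0.35},
    {"linear":[0,0,0],"rot":[0,0,0],"claw":0.35},
    {"linear":[0,0,0],"rot":[0,0,0],"claw":0.35},
  ],
)

```text
time_s: 10.38
eef_pos: [514.2, -10.1, 95.0]
ee_rot: [0.002, 0.009, 1.0, -0.0]
ft_force: [0.5, -2.3, 6.4]
width: 37.0
```

>>> drive_tool(
  increments=[
    {"linear":[0,0,-0.003],"rot":[0,0,0],"claw":0.35},
    {"linear":[0,0,-0.008],"rot":[0,0,0],"claw":0.35},
    {"linear":[0,0,-0.016],"rot":[0,0,0],"claw":0.35},
    {"linear":[0,0,-0.028],"rot":[0,0,0],"claw":0.35},
    {"linear":[0,0,-0.044],"rot":[0,0,0],"claw":0.35},
    {"linear":[0,0,-0.062],"rot":[0,0,0],"claw":0.35},
    {"linear":[0,0,-0.08],"rot":[0,0,0],"claw":0.35},
    {"linear":[0,0,-0.098],"rot":[0,0,0],"claw":0.35},
    {"linear":[0,0,-0.112],"rot":[0,0,0],"claw":0.35},
    {"linear":[0,0,-0.124],"rot":[0,0,0],"claw":0.35},
    {"linear":[0,0,-0.13],"rot":[0,0,0],"claw":0.35},
    {"linear":[0,0,-0.13],"rot":[0,0,0],"claw":0.35},
  ],
)

```text
time_s: 11.38
eef_pos: [513.4, -9.3, 225.2]
ee_rot: [0.002, 0.009, 1.0, 0.0]
ft_force: [0.8, -0.1, -3.5]
width: 36.2
```

Run:
```python
from lib import *
np.set_printoptions(suppress=True,precision=4)
s=sense();n=now();print(s['eef_pos'],s['ft_force'],s['wrist_torque'],s['width'])
a=place(HOOK,[(-110,0,0),(0,0,0)]);print(a)
inc(n,down([a[0,0],n[0][1],n[0][2]],CAR[2]));inc(n,down([a[0,0],a[0,1],n[0][2]],HOOK[2]))
```

```text
[513.4314  -9.3391 225.2089] [ 0.7641 -0.0702 -3.4982] [ 0.018  -0.0681 -0.0165] 36.15623173238808
[[444.8916 264.1413   0.    ]
 [553.8    279.6      0.    ]]
lin [ 0.0685 -0.0013 -0.0003] rot [0.0003 0.0036 0.0016] |deg| 0.2
lin [ 0.0736  0.2722 -0.0002] rot [ 0.      0.0037 -0.1594] |deg| 9.1
```

>>> drive_tool(
  increments=[
    {"linear":[0.005,0.003,0],"rot":[0,0,-0.003],"claw":0.35},
    {"linear":[0.015,0.01,0],"rot":[0,0,-0.006],"claw":0.35},
    {"linear":[0.028,0.022,0],"rot":[0,0,-0.012],"claw":0.35},
    {"linear":[0.04,0.038,0],"rot":[0,0,-0.02],"claw":0.35},
    {"linear":[0.05,0.056,0],"rot":[0,0,-0.032],"claw":0.35},
    {"linear":[0.058,0.076,0],"rot":[0,0,-0.045],"claw":0.35},
    {"linear":[0.064,0.098,0],"rot":[0,0,-0.058],"claw":0.35},
    {"linear":[0.068,0.12,0],"rot":[0,0,-0.07],"claw":0.35},
    {"linear":[0.07,0.14,0],"rot":[0,0,-0.082],"claw":0.35},
    {"linear":[0.072,0.158,0],"rot":[0,0,-0.093],"claw":0.35},
    {"linear":[0.073,0.175,0],"rot":[0,0,-0.103],"claw":0.35},
    {"linear":[0.074,0.19,0],"rot":[0,0,-0.112],"claw":0.35},
  ],
)

```text
time_s: 12.38
eef_pos: [441.1, 184.6, 223.4]
ee_rot: [0.001, -0.048, 0.999, 0.001]
ft_force: [0.2, 0.4, -3.9]
width: 36.5
```

>>> drive_tool(
  increments=[
    {"linear":[0,0.012,0],"rot":[0,0,-0.007],"claw":0.35},
    {"linear":[0,0.026,0],"rot":[0,0,-0.015],"claw":0.35},
    {"linear":[0,0.042,0],"rot":[0,0,-0.024],"claw":0.35},
    {"linear":[0,0.056,0],"rot":[0,0,-0.032],"claw":0.35},
    {"linear":[0,0.068,0],"rot":[0,0,-0.039],"claw":0.35},
    {"linear":[0,0.077,0],"rot":[0,0,-0.044],"claw":0.35},
    {"linear":[0,0.081,0],"rot":[0,0,-0.047],"claw":0.35},
    {"linear":[0,0.081,0],"rot":[0,0,-0.047],"claw":0.35},
    {"linear":[0,0.081,0],"rot":[0,0,-0.047],"claw":0.35},
    {"linear":[0,0.081,0],"rot":[0,0,-0.047],"claw":0.35},
  ],
)

```text
time_s: 13.22
eef_pos: [434.8, 261.6, 223.5]
ee_rot: [0.001, -0.07, 0.998, -0.0]
ft_force: [-0.3, -0.7, -4.2]
width: 36.6
```

Run:
```python
from lib import *
np.set_printoptions(suppress=True,precision=4)
s=sense();n=now();print(s['time_s'],s['eef_pos'],s['width'],s['q'])
a=place(HOOK,[(-110,0,0),(0,0,0)])
inc(n,down([*a[0,:2],n[0][2]],HOOK[2]))
w=snapshot('wrist')[:,:,::-1].copy();T=wristT(s)
for p in (proj('wrist',place(HOOK,[(-22,0,211),(-20,0,198),(-12,0,197),(14,0,197),(100,0,215)]),T),proj('wrist',place(HOOK,[(-22,0,211),(-22,0,197),(14,0,197),(100,0,215)]),T)):
    cv2.polylines(w,[p.round().astype(int)],False,(0,255,0),1)
t=snapshot('top')[:,:,::-1].copy()
x,y,ww,h=70,120,180,140
c=cv2.resize(t[y:y+h,x:x+ww],None,fx=2.2,fy=2.2,interpolation=cv2.INTER_CUBIC)
w=cv2.resize(w,(396,297),interpolation=cv2.INTER_AREA) if 0 else w[100:408,80:480]
w=cv2.resize(w,(400,308)); c=cv2.resize(c,(400,311))[:308]
cv2.imwrite('pics/h1.png',np.hstack([w,c]))
```

```text
13.2167 [434.8414 261.5598 223.5114] 36.61341558382343 [ 0.4058  0.092  -1.0397  1.7778  0.0826  1.3172  1.0575]
lin [-0.0103  0.0012  0.    ] rot [-0.0002  0.001  -0.0015] |deg| 0.1
```

View pics/h1.png

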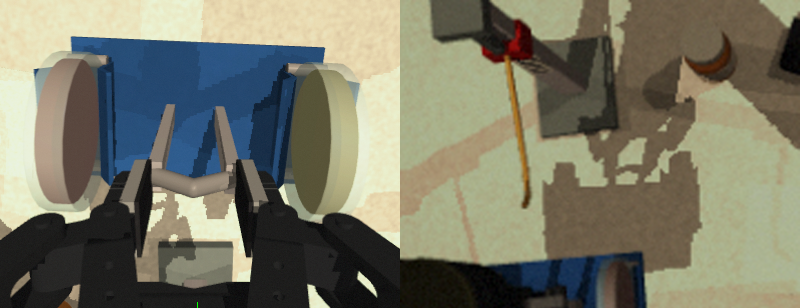

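>>> drive_tool(
  increments=[
    {"linear":[-0.004,0.001,0],"rot":[0,0,0],"claw":0.35},
    {"linear":[-0.012,0.001,0],"rot":[0,0,0],"claw":0.35},
    {"linear":[-0.024,0.001,0],"rot":[0,0,0],"claw":0.35},
    {"linear":[-0.038,0.001,0],"rot":[0,0,0],"claw":0.35},
    {"linear":[-0.053,0.001,0],"rot":[0,0,0],"claw":0.35},
    {"linear":[-0.068,0.001,0],"rot":[0,0,0],"claw":0.35},
    {"linear":[-0.083,0.001,0],"rot":[0,0,0],"claw":0.35},
    {"linear":[-0.097,0.001,0],"rot":[0,0,0],"claw":0.35},
    {"linear":[-0.109,0.001,0],"rot":[0,0,0],"claw":0.35},
    {"linear":[-0.118,0.001,0],"rot":[0,0,0],"claw":0.35},
    {"linear":[-0.121,0.001,0],"rot":[0,0,0],"claw":0.35},
    {"linear":[-0.121,0.001,0],"rot":[0,0,0],"claw":0.35},
  ],
)

```text
time_s: 14.32
eef_pos: [555.0, 280.0, 223.4]
ee_rot: [0.0, -0.07, 0.998, 0.001]
ft_force: [-0.4, -1.1, -3.4]
width: 36.8
```

Run:
```python
from lib import *
np.set_printoptions(suppress=True,precision=4)
s=sense();n=now();print(s['time_s'],s['eef_pos'],s['ft_force'],s['width'],s['q'])
a=place(HOOK,[(0,0,0)]);inc(n,down([*a[0,:2],n[0][2]],HOOK[2]))
def crop(n,x,y,w,h):
    return cv2.resize(snapshot(n)[y:y+h,x:x+w,::-1],(400,400*h//w),interpolation=cv2.INTER_CUBIC)
c=[crop('wrist',100,100,350,315),crop('scene',360,110,130,180)]
H=max(i.shape[0] for i in c);c=[np.pad(i,((0,H-i.shape[0]),(0,0),(0,0))) for i in c]
cv2.imwrite('pics/h2.png',np.hstack(c))
```

```text
14.3167 [555.0279 280.0052 223.3886] [-0.4493 -1.0541 -3.4213] 36.790968328193124 [ 0.2264  0.4114 -0.9579  1.509   0.3381  1.3959  0.9594]
lin [ 0.0013 -0.0002 -0.    ] rot [ 0.001   0.0006 -0.0016] |deg| 0.1
```

View pics/h2.png

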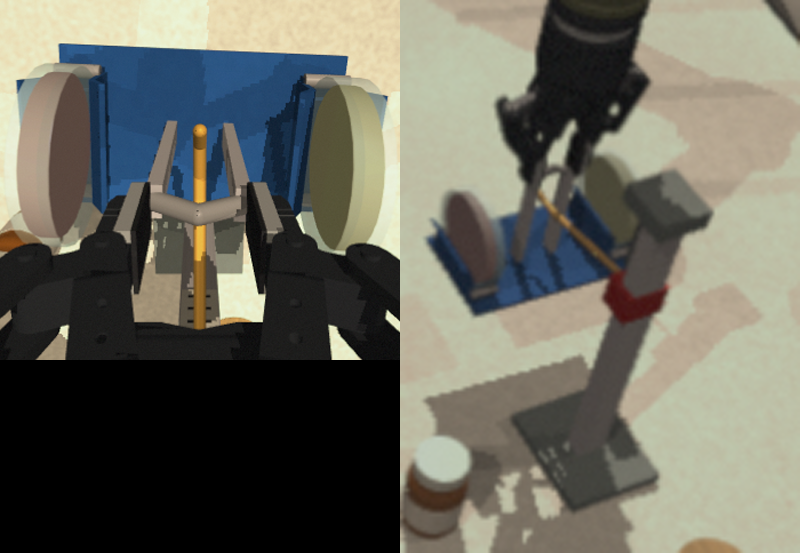

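The hook runs centrally through the window: tip at (200,130), bar at (197,208) in the wrist crop. A quick numeric check of the offset along the hook follows.

Run:
```python
from lib import *
s=sense();T=wristT(s);S=lambda p:(p-100)*400/350
print(S(proj('wrist',place(HOOK,[(-22,0,211),(-19,0,208),(0,0,200)]),T)))
# carrier bar apex top held (tool frame guess) for x offset
n=now()
for dx in(-4,-2,0,2,4): print(dx,S(proj('wrist',n[0]+n[1]@[-dx,0,-18.],T)))
```

```text
[[197.70947858 136.73724183]
 [197.71349606 141.2602687 ]
 [197.73014908 175.17129078]]
-4 [[200.19835862 212.87649279]]
-2 [[200.18947016 217.95207832]]
0 [[200.18066083 222.98784026]]
2 [[200.17192947 227.98430706]]
4 [[200.16327497 232.94199696]]
```

>>> drive_tool(
  increments=[
    {"linear":[0,0,0.003],"rot":[0,0,0],"claw":0.35},
    {"linear":[0,0,0.008],"rot":[0,0,0],"claw":0.35},
    {"linear":[0,0,0.014],"rot":[0,0,0],"claw":0.35},
    {"linear":[0,0,0.019],"rot":[0,0,0],"claw":0.35},
    {"linear":[0,0,0.023],"rot":[0,0,0],"claw":0.35},
    {"linear":[0,0,0.027],"rot":[0,0,0],"claw":0.35},
    {"linear":[0,0,0.03],"rot":[0,0,0],"claw":0.35},
    {"linear":[0,0,0.033],"rot":[0,0,0],"claw":0.35},
    {"linear":[0,0,0.036],"rot":[0,0,0],"claw":0.35},
    {"linear":[0,0,0.039],"rot":[0,0,0],"claw":0.35},
    {"linear":[0,0,0.042],"rot":[0,0,0],"claw":0.35},
    {"linear":[0,0,0.042],"rot":[0,0,0],"claw":0.35},
  ],
)

```text
time_s: 15.42
eef_pos: [554.4, 280.4, 181.4]
ee_rot: [0.001, -0.07, 0.998, 0.0]
ft_force: [0.4, -1.1, -3.1]
width: 37.0
```

>>> drive_tool(
  increments=[
    {"linear":[0,0,0.002],"rot":[0,0,0],"claw":0.35},
    {"linear":[0,0,0.004],"rot":[0,0,0],"claw":0.35},
    {"linear":[0,0,0.006],"rot":[0,0,0],"claw":0.35},
    {"linear":[0,0,0.008],"rot":[0,0,0],"claw":0.35},
    {"linear":[0,0,0.01],"rot":[0,0,0],"claw":0.35},
    {"linear":[0,0,0.012],"rot":[0,0,0],"claw":0.35},
    {"linear":[0,0,0.014],"rot":[0,0,0],"claw":0.35},
    {"linear":[0,0,0.014],"rot":[0,0,0],"claw":0.35},
    {"linear":[0,0,0.014],"rot":[0,0,0],"claw":0.35},
  ],
)

```text
time_s: 16.17
eef_pos: [554.5, 280.5, 167.9]
ee_rot: [0.001, -0.07, 0.998, 0.0]
ft_force: [-0.4, -0.5, -0.2]
width: 36.7
```

>>> drive_tool(
  increments=[
    {"linear":[0,0,0.001],"rot":[0,0,0],"claw":0.35},
    {"linear":[0,0,0.002],"rot":[0,0,0],"claw":0.35},
    {"linear":[0,0,0.002],"rot":[0,0,0],"claw":0.35},
    {"linear":[0,0,0.002],"rot":[0,0,0],"claw":0.45},
    {"linear":[0,0,0.002],"rot":[0,0,0],"claw":0.5},
    {"linear":[0,0,0.002],"rot":[0,0,0],"claw":0.55},
    {"linear":[0,0,0.002],"rot":[0,0,0],"claw":0.62},
    {"linear":[0,0,0.002],"rot":[0,0,0],"claw":0.66},
    {"linear":[0,0,0.002],"rot":[0,0,0],"claw":0.68},
    {"linear":[0,0,0.002],"rot":[0,0,0],"claw":0.68},
    {"linear":[0,0,0.002],"rot":[0,0,0],"claw":0.68},
    {"linear":[0,0,0.002],"rot":[0,0,0],"claw":0.68},
  ],
)

```text
time_s: 17.17
eef_pos: [554.4, 280.4, 165.8]
ee_rot: [0.001, -0.07, 0.998, 0.0]
ft_force: [0.4, 0.5, 0.1]
width: 58.3
```

>>> drive_tool(
  increments=[
    {"linear":[0,0,-0.003],"rot":[0,0,0],"claw":0.68},
    {"linear":[0,0,-0.01],"rot":[0,0,0],"claw":0.68},
    {"linear":[0,0,-0.02],"rot":[0,0,0],"claw":0.68},
    {"linear":[0,0,-0.035],"rot":[0,0,0],"claw":0.68},
    {"linear":[0,0,-0.055],"rot":[0,0,0],"claw":0.68},
    {"linear":[0,0,-0.08],"rot":[0,0,0],"claw":0.68},
    {"linear":[0.01,0,-0.1],"rot":[0,0,0],"claw":0.68},
    {"linear":[0.03,0,-0.12],"rot":[0,0,0],"claw":0.68},
    {"linear":[0.05,0,-0.13],"rot":[0,0,0],"claw":0.68},
    {"linear":[0.07,0,-0.13],"rot":[0,0,0],"claw":0.68},
    {"linear":[0.08,0,-0.13],"rot":[0,0,0],"claw":0.68},
    {"linear":[0.08,0,-0.13],"rot":[0,0,0],"claw":0.68},
  ],
)

```text
time_s: 18.17
eef_pos: [473.1, 270.2, 297.6]
ee_rot: [0.002, -0.071, 0.997, -0.0]
ft_force: [0.4, 0.9, -0.1]
width: 58.1
```

>>> drive_tool(
  increments=[
    {"linear":[0,0,0],"rot":[0,0,0],"claw":0.68},
    {"linear":[0,0,0],"rot":[0,0,0],"claw":0.68},
    {"linear":[0,0,0],"rot":[0,0,0],"claw":0.68},
    {"linear":[0,0,0],"rot":[0,0,0],"claw":0.68},
    {"linear":[0,0,0],"rot":[0,0,0],"claw":0.68},
    {"linear":[0,0,0],"rot":[0,0,0],"claw":0.68},
    {"linear":[0,0,0],"rot":[0,0,0],"claw":0.68},
    {"linear":[0,0,0],"rot":[0,0,0],"claw":0.68},
    {"linear":[0,0,0],"rot":[0,0,0],"claw":0.68},
    {"linear":[0,0,0],"rot":[0,0,0],"claw":0.68},
    {"linear":[0,0,0],"rot":[0,0,0],"claw":0.68},
    {"linear":[0,0,0],"rot":[0,0,0],"claw":0.68},
  ],
)

```text
time_s: 19.17
eef_pos: [475.0, 269.1, 295.8]
ee_rot: [0.001, -0.07, 0.998, 0.0]
ft_force: [0.2, -0.6, -0.8]
width: 58.0
```

>>> drive_tool(
  increments=[
    {"linear":[0,0,0],"rot":[0,0,0],"claw":0.68},
    {"linear":[0,0,0],"rot":[0,0,0],"claw":0.68},
    {"linear":[0,0,0],"rot":[0,0,0],"claw":0.68},
    {"linear":[0,0,0],"rot":[0,0,0],"claw":0.68},
    {"linear":[0,0,0],"rot":[0,0,0],"claw":0.68},
    {"linear":[0,0,0],"rot":[0,0,0],"claw":0.68},
    {"linear":[0,0,0],"rot":[0,0,0],"claw":0.68},
    {"linear":[0,0,0],"rot":[0,0,0],"claw":0.68},
    {"linear":[0,0,0],"rot":[0,0,0],"claw":0.68},
    {"linear":[0,0,0],"rot":[0,0,0],"claw":0.68},
    {"linear":[0,0,0],"rot":[0,0,0],"claw":0.68},
    {"linear":[0,0,0],"rot":[0,0,0],"claw":0.68},
  ],
)

```text
time_s: 20.17
eef_pos: [475.0, 269.1, 295.7]
ee_rot: [0.001, -0.07, 0.998, 0.0]
ft_force: [0.5, -0.1, 0.3]
width: 58.1
```

Run:
```python
from lib import *
def crop(n,x,y,w,h):
    return cv2.resize(snapshot(n)[y:y+h,x:x+w,::-1],(400,400*h//w),interpolation=cv2.INTER_CUBIC)
print(sense()['time_s'],sense()['ft_force'])
a0=snapshot('scene').astype(int);a1=crop('wrist',0,0,560,420);a2=crop('scene',360,110,130,180)
b=snapshot('scene').astype(int);print('motion',np.abs(b-a0)[110:290,330:500].mean(),np.abs(b-a0).max(), 'pixels>25',(np.abs(b-a0)[110:290,330:500].max(2)>25).sum())
c=[a1,a2];H=max(i.shape[0] for i in c);c=[np.pad(i,((0,H-i.shape[0]),(0,0),(0,0))) for i in c]
cv2.imwrite('pics/f.png',np.hstack(c))
```

```text
20.1667 [ 0.45357064 -0.09285599  0.25754517]
motion 0.8017211328976035 35 pixels>25 0
```

View pics/f.png

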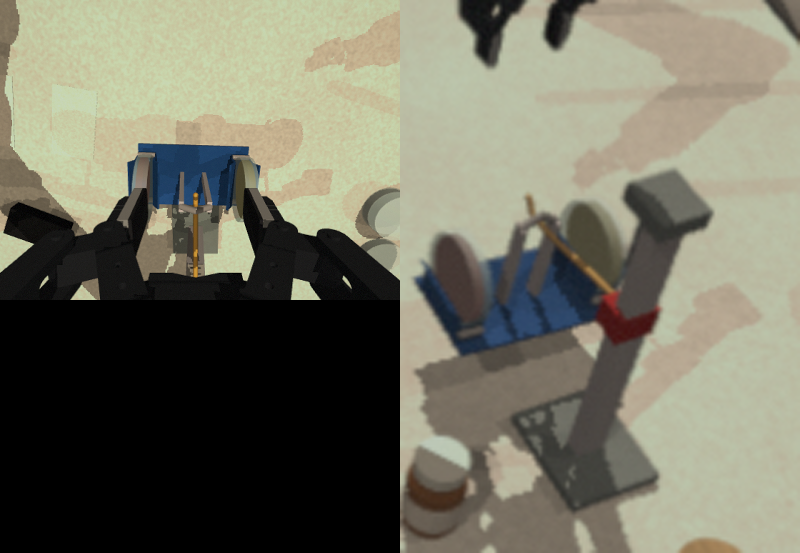

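The carrier hangs on the hook with both dishes upright and the hand clear. I'll let any residual swing die out and then compare frames.

>>> drive_tool(
  increments=[
    {"linear":[0,0,0],"rot":[0,0,0],"claw":0.68},
    {"linear":[0,0,0],"rot":[0,0,0],"claw":0.68},
    {"linear":[0,0,0],"rot":[0,0,0],"claw":0.68},
    {"linear":[0,0,0],"rot":[0,0,0],"claw":0.68},
    {"linear":[0,0,0],"rot":[0,0,0],"claw":0.68},
    {"linear":[0,0,0],"rot":[0,0,0],"claw":0.68},
    {"linear":[0,0,0],"rot":[0,0,0],"claw":0.68},
    {"linear":[0,0,0],"rot":[0,0,0],"claw":0.68},
    {"linear":[0,0,0],"rot":[0,0,0],"claw":0.68},
    {"linear":[0,0,0],"rot":[0,0,0],"claw":0.68},
    {"linear":[0,0,0],"rot":[0,0,0],"claw":0.68},
    {"linear":[0,0,0],"rot":[0,0,0],"claw":0.68},
  ],
)

```text
time_s: 21.37
eef_pos: [475.0, 269.1, 295.8]
ee_rot: [0.001, -0.07, 0.998, 0.0]
ft_force: [-0.7, 0.2, -0.6]
width: 58.1
```

>>> drive_tool(
  increments=[
    {"linear":[0,0,0],"rot":[0,0,0],"claw":0.68},
    {"linear":[0,0,0],"rot":[0,0,0],"claw":0.68},
    {"linear":[0,0,0],"rot":[0,0,0],"claw":0.68},
    {"linear":[0,0,0],"rot":[0,0,0],"claw":0.68},
    {"linear":[0,0,0],"rot":[0,0,0],"claw":0.68},
    {"linear":[0,0,0],"rot":[0,0,0],"claw":0.68},
    {"linear":[0,0,0],"rot":[0,0,0],"claw":0.68},
    {"linear":[0,0,0],"rot":[0,0,0],"claw":0.68},
    {"linear":[0,0,0],"rot":[0,0,0],"claw":0.68},
    {"linear":[0,0,0],"rot":[0,0,0],"claw":0.68},
    {"linear":[0,0,0],"rot":[0,0,0],"claw":0.68},
    {"linear":[0,0,0],"rot":[0,0,0],"claw":0.68},
  ],
)

```text
time_s: 22.37
eef_pos: [475.1, 269.1, 295.7]
ee_rot: [0.001, -0.07, 0.998, 0.0]
ft_force: [-0.4, 0.1, 0.2]
width: 58.2
```

Run:
```python
from lib import *
fr=[cv2.GaussianBlur(cv2.cvtColor(snapshot('scene'),cv2.COLOR_RGB2GRAY),(3,3),0)[170:230,360:435].astype(np.float32) for _ in range(20)]
w=cv2.createHanningWindow(fr[0].shape[::-1],cv2.CV_32F)
print(np.round([cv2.phaseCorrelate(fr[0],f,w)[0] for f in fr],3).T,sense()['time_s'])
print(max(np.abs(f-fr[0]).max() for f in fr), np.abs(fr[10]-fr[0]).max(),np.abs(fr[1]-fr[0]).max())
```

```text
[[ 0.5    0.254  0.506  0.435  0.224  0.007  0.094  0.129  0.129  0.021
   0.272 -0.136 -0.184  0.027 -0.073  1.256  0.034  0.327 -0.255  0.366]
 [-0.    -0.28  -0.459 -0.436 -0.662 -0.812 -1.142 -1.088 -1.493 -1.466
  -1.278 -1.442 -2.338 -1.659 -2.122 -2.057 -2.18  -4.798 -3.99  -2.761]] 23.3667
151.32056 151.01517 150.46542
```

phaseCorrelate appears to overwrite its inputs, since frame 0 doesn't match itself. I'll redo it with copies.

Run:
```python
from lib import *
fr=[cv2.GaussianBlur(cv2.cvtColor(snapshot('scene'),cv2.COLOR_RGB2GRAY),(3,3),0)[170:230,360:435].astype(np.float32) for _ in range(20)]
w=cv2.createHanningWindow(fr[0].shape[::-1],cv2.CV_32F)
print([round(float(np.abs(f-fr[0]).max()),1) for f in fr])
print(np.round([cv2.phaseCorrelate(fr[0].copy(),f.copy(),w.copy())[0] for f in fr],3).T,sense()['time_s'])
```

```text
[0.0, 2.0, 3.0, 2.0, 3.0, 3.0, 3.0, 2.0, 2.0, 2.0, 2.0, 2.0, 3.0, 2.0, 2.0, 3.0, 3.0, 2.0, 2.0, 2.0]
[[ 0.5    0.512  0.48   0.482  0.555  0.494  0.548  0.519  0.512  0.361
   0.503  0.502  0.354  0.488  0.502  0.542  0.462  0.605  0.458  0.497]
 [ 0.    -0.102 -0.1   -0.057 -0.005 -0.048 -0.056 -0.01  -0.006 -0.007
  -0.063 -0.084 -0.059 -0.049 -0.113  0.023 -0.072 -0.017 -0.099 -0.034]] 24.3667
```

Run:
```python
from lib import *
for dip in(20,25,30):
    b=200-dip-105
    for yaw in(HOOK[2],HOOK[2]-.04):
        v=[*place(HOOK,[(-3,0,0)])[0,:2],yaw]
        print(dip,round(yaw,2),((proj('scene',place(v,[(50,-84,b),(-50,-84,b),(0,0,b+113)]))-[360,110])/.325+[400,0]).round())
```

```text
20 0.14 [[463. 353.]
 [412. 277.]
 [538. 205.]]
20 0.1 [[460. 351.]
 [413. 274.]
 [538. 205.]]
25 0.14 [[463. 356.]
 [412. 280.]
 [537. 209.]]
25 0.1 [[459. 354.]
 [412. 277.]
 [537. 209.]]
30 0.14 [[462. 360.]
 [411. 284.]
 [536. 213.]]
30 0.1 [[458. 358.]
 [411. 281.]
 [536. 213.]]
```

```bash
python3 -c "
from workcell import *
print(hand_in())"
```

```text
the job is handed in; nothing more can be done
None
```

I put the red dish in the carrier's empty pocket and let go of it while the carrier stood on the table. I then hung the loaded carrier on the balance hook, released it and handed the job in. The robot clock read about 24 s of the 72 s allowed.

**Last checks before hand-in**
- **Dishes:** both looked upright in their pockets, seen right after release and again with the carrier hanging.
- **Hook dip:** the force at the wrist fell to about 0 N at a dip of roughly 22–25 mm while lowering. The camera fit afterwards agreed with a dip of about 20–25 mm.
- **Level:** the base corners matched a level carrier to within the scene camera's usual offset of about 1–2 pixels.
- **At rest:** scene frames over 1 s differed only by image noise. The image-shift numbers from `phaseCorrelate` were unreliable, because frame 0 did not match itself, so I went by the plain frame differences.
- **Hand:** it was clear of the carrier, with only sensor noise on the force reading.

**Checks that disagreed**
- My first position for the red dish was about 5–7 mm off. I corrected it with a wrist view taken once the arm was still.
- The carrier turned about 2° in the jaws during the carry. It still went onto the hook and hung free.

I did not measure the spray bottle, jar and black case again. No move was planned near them, and I saw no sign of contact.

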